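# Ring up a sesame ball and hand its tasting dish over the bakery counter

## Robot

A 6-joint arm with a two-finger parallel gripper is mounted at the origin on the work surface. World frame = base frame: x ahead of the robot, y to its left, z up, the work surface at z = 0. Lengths are in m, angles in rad, forces in N, time in s.
With the tool pointing down it reaches from about 0.225 to 0.875 m from the base axis. Payload 3.4 kg.
Tool frame: the origin (TCP) lies at the very end of the fingers, on their centre line; the grasp point (between the pads) lies 19 mm behind it; z points along the fingers, y is the line along which they close (so a half turn about z gives the same grasp; the last joint's range is limited). The gripper opens to 85 mm and grips with 20 to 120 N. Pads are 22 mm wide; open, the fingers measure 114 mm over their backs; the gripper's body (76 mm by 85 mm) begins 54 mm behind the grasp point. The pads swing forward as they close: fully open they stand 13 mm farther back than shut.
Start: joints at [1.071, 0.276, 1.505, -0, 1.361, -0.121], TCP at [0.213, 0.534, 0.231] pointing down, gripper open.
Joint ranges: [-2.89, 2.89], [-0.75, 2.08], [0.22, 2.7], [-1.18, 4.32], [0.11, 2.71], [-2.7, 2.7]. Speed limits (rad/s): [2.57, 2.57, 3.14, 3.14, 3.14, 3.14].

## Interface

Orientations are given as a unit quaternion [w, x, y, z].
In Python, from rig import get_state, optics, sign_off gives the robot as it stands.
- The arm moves only by the tool send_rows, never from a script. Its argument "increments" is a list of rows, each an object with "gripper": the gripper's target within -1 to 1 (shut at 1, half-way at 0, fully open at -1); "linear": the shift along the world's x, y, z in m, a list of three; "delta_rot": the turn, a rotation vector about the world's x, y, z in rad, a list of three. In form: [{"gripper": gripper, "linear": [dx, dy, dz], "delta_rot": [rx, ry, rz]}, ...]. A call has 1 to 8 rows; each row is the pose to reach, as a shift and turn from the pose commanded when the call began; what a row does not reach only later rows make up. A row lasts 1/10 s, in which the tool goes at most 50 mm and 8.59 degrees, less where a joint would pass 70% of its speed; a pose out of reach is approached as far as the arm can. A call with a gripper value outside its range is refused whole. The fingers move at their own pace and stop on an object; "newtons" is the grip in N (left out, the last holds). Time passes only in rows, so rows that repeat a pose let the fingers close. It gives the time, the measured TCP pose, the force, the opening and the grip force at its end, in the units of the state.
- get_state(): the state, without advancing time (a new reading comes with each control period).
- optics.get_image(name): name is "scene" or "top" or "wrist"; returns a dict with "pixels" (400x640x3 uint8, blue, green, red), "K" (3x3 intrinsics, pixels), "rvec" (rotation vector, rad) and "tvec" (3), from world to camera coordinates, as OpenCV has them; the wrist camera has in their place "T_tool_cam" (4x4, takes a point from camera to tool coordinates, whose origin is the TCP and whose axes are the flange's). Camera axes: x right, y down, z forward; pixel columns grow to the right and rows downward; lengths in m; the calibration is good to about 2 mm. A picture is of the moment at which its call begins: read the wrist's pose just before it. There is no depth.
- sign_off(): hands the job in; it is judged then, once.
The state is a dict: "clock": time; "qpos": joint angles; "qd": joint speeds; "effort": joint torques, N m; "position": TCP position; "ee_rot": TCP orientation; "contact_force": force on the tool from outside, world axes, zero at the start; "moment": the same for the moment, N m; "width": finger opening in m; "gripper_force": force on a finger pad.
Only numpy, scipy, OpenCV 4.12 (cv2) and the standard library are available. Lean on these libraries where they do the work, as an engineer would, in place of code of your own. Each camera call takes 0.05 s, during which the arm holds its last target. There are 200 camera calls.

## Task

Ring up one sesame ball on the till: press the yellow key, then the blue one, then the green one, each right down and letting it spring back up before the next, without pressing any other key. Then take the steel tasting dish by one of its two handles, lift it clear of the counter, and only then turn it a quarter turn and hold it out about a hand's breadth above the middle of the black rubber mat, so that its free handle points straight across the counter to the customer (away from the robot). Keep the dish level and the sesame ball resting in its middle all the while, do not touch the ball or disturb the other things on the counter, and finish still holding the dish there, steady, by the handle nearest you.

Things in the scene. Friction and masses are not known exactly. Their poses are not given: they have to be found in the camera images.
- till: the fixed till keyboard: black housing 160 x 176 mm (its x by y), top face 40 mm above the counter, with six square keys in two rows of three; origin on the counter under its centre, x away from the robot, y to the left at zero yaw. The place of each colour among the six varies. Neighbouring keys are 46 mm (along x) or 47 mm (along y) from centre to centre, parallel to the housing
- key_yellow_top (a point): centre of the top face of the yellow key (to press first), a square cap 36 x 36 mm; its top stands 10 mm above the housing (50 mm above the counter) when up and sinks with the key
- key_yellow (a joint): the yellow key's travel: 0 up, 0.005 m fully down; a spring pushes it back (about 1.2 N to start, 3.6 N fully down); it counts as pressed past 0.0035 m and as up below 0.0015 m
- key_blue_top (a point): centre of the top face of the blue key (to press second), a square cap 36 x 36 mm; its top stands 10 mm above the housing (50 mm above the counter) when up and sinks with the key
- key_blue (a joint): the blue key's travel: 0 up, 0.005 m fully down; a spring pushes it back (about 1.2 N to start, 3.6 N fully down); it counts as pressed past 0.0035 m and as up below 0.0015 m
- key_green_top (a point): centre of the top face of the green key (to press third), a square cap 36 x 36 mm; its top stands 10 mm above the housing (50 mm above the counter) when up and sinks with the key
- key_green (a joint): the green key's travel: 0 up, 0.005 m fully down; a spring pushes it back (about 1.2 N to start, 3.6 N fully down); it counts as pressed past 0.0035 m and as up below 0.0015 m
- key_red_top (a point): centre of the top face of the red key (not to be pressed), a square cap 36 x 36 mm; its top stands 10 mm above the housing (50 mm above the counter) when up and sinks with the key
- key_red (a joint): the red key's travel: 0 up, 0.005 m fully down; a spring pushes it back (about 1.2 N to start, 3.6 N fully down); leave it up
- key_white_top (a point): centre of the top face of the white key (not to be pressed), a square cap 36 x 36 mm; its top stands 10 mm above the housing (50 mm above the counter) when up and sinks with the key
- key_white (a joint): the white key's travel: 0 up, 0.005 m fully down; a spring pushes it back (about 1.2 N to start, 3.6 N fully down); leave it up
- key_black_top (a point): centre of the top face of the black key (not to be pressed), a square cap 36 x 36 mm; its top stands 10 mm above the housing (50 mm above the counter) when up and sinks with the key
- key_black (a joint): the black key's travel: 0 up, 0.005 m fully down; a spring pushes it back (about 1.2 N to start, 3.6 N fully down); leave it up
- mat: black rubber counter mat lying fixed on the counter in the middle, 170 mm (x) x 150 mm (y), 4 mm thick; origin under its centre; its x axis points straight across the counter to the customer, away from the robot (world +x)
- dish: round polished-steel tasting dish, 176 mm across, rim 30 mm high, dished: the inside is a flat spot of 8 mm radius, 4 mm above the underside, rising gently (about 7 then 16 degrees) to a steep low wall; 160 to 260 g. Origin at the centre of its underside, z up. Two upright brass strap handles stand on its rim, opposite each other on its own +y and -y axis; at the start that axis lies roughly crosswise (along world y, within 0.3 rad)
- handle_a (a point): middle of the top bar of the brass handle on the dish's +y side, 97 mm from the dish's centre and 56 mm above its underside: an upright bar 9 mm thick (radially, from the dish's centre), 46 mm wide (along the rim) and 20 mm tall (46 to 66 mm above the underside), standing 16 mm clear above the rim on two legs; pinch it across its 9 mm, one finger inside the rim and one outside. Its axes are the dish's
- handle_b (a point): the same on the dish's -y side
- sesame_ball_center (a point): centre of the loose golden sesame ball, 40 mm across, 20 to 40 g, resting in the middle of the dish (its centre 24 mm above the dish's underside, its top 44 mm); free to roll
- pastry_plate: white plate 128 mm across with a glazed pastry, 43 mm high in all, beyond the dish; leave alone
- tongs: steel bakery tongs about 235 mm long, 20 mm high, lying beyond the mat; origin on the counter under their middle; leave alone
- card_reader: black card payment reader 150 x 78 x 40 mm beyond the till; leave alone
- paper_cup: paper cup with black lid, 85 mm across, 108 mm high, left of the dish; leave alone
- pick_pot: small blue pot of wooden picks, 48 mm across, 65 mm high with the picks, between the robot and the mat; leave alone
- napkin_stand: steel napkin stand 100 x 130 mm, 88 mm high, at the left near the robot; leave alone
Mind the look-alikes: they are no part of the job. Several things have the shape of the mat; the one meant has the colours described above. Leave any pink look-alike of the part that bears sesame_ball_center alone.

How it is judged:
By the outcome, as a careful person would: the job done as asked, in the order asked, and still so for the second after the job is handed in, while the arm keeps its last pose, push and grip.
It also fails if it takes over 58 s, if anything falls off the work surface, if the arm or the gripper's body presses on something with over 40 N, if the wrist force passes 120 N, or if a joint passes its speed limit or range.

## Working session

There is one attempt and no reset: what is moved stays moved. The work goes in short steps, Python scripts to look and compute and a tool call to move; the robot and the scene stay as the last step left them, time stands still between calls to the robot, and variables do not carry over. Pictures are saved under pics/ and viewed, at most 10 in all, crops included, and the job is handed in when it is done.

Besides the shell and the picture viewer there is one more tool, called after "Call:" as name(argument=value, ...) on one line, values as JSON. send_rows: Moves the arm, as the interface text tells. Its arguments: {"type":"object","properties":{"increments":{"type":"array"},"newtons":{"type":"number"}},"required":["increments"]}

```bash
mkdir -p pics
python3 - <<'E'
from rig import get_state, optics
import cv2,pickle
s=get_state();print(s)
d={n:optics.get_image(n) for n in("scene","top")}
pickle.dump(d,open('v.pkl','wb'))
for n in d: cv2.imwrite(f'pics/{n}0.png',d[n]['pixels']);print(n,d[n]['K'].tolist(),d[n]['rvec'],d[n]['tvec'])
E
```

```text
{'clock': 0.0, 'qpos': array([ 1.07099710e+00,  2.76590416e-01,  1.50612058e+00,  2.60197794e-05,
        1.36066395e+00, -1.20982298e-01]), 'qd': array([-0.00111731, -0.00086324,  0.00036904,  0.00044851, -0.00059679,
        0.00015521]), 'effort': array([ 8.79077306e-04, -4.16764426e+01, -2.45811385e+01,  2.52206910e-04,
        1.06239933e-02,  2.11664747e-05]), 'position': array([0.21238871, 0.53378967, 0.2304473 ]), 'ee_rot': array([-2.84295690e-04,  1.88280574e-01,  9.82114877e-01, -8.44673063e-04]), 'contact_force': array([ 0.57829914, -0.10758518,  0.12237159]), 'moment': array([-0.00362049, -0.01593772, -0.01860464]), 'gripper_force': 0.0, 'width': 0.08565026806372371}
scene [[508.2228773759355, 0.0, 316.34707249015446], [0.0, 508.2228773759355, 206.24558092752574], [0.0, 0.0, 1.0]] [ 2.11929322  0.71003364 -0.32316594] [-0.50378817 -0.10831206  1.65407528]
top [[396.6030197813634, 0.0, 318.61979790109405], [0.0, 396.6030197813634, 203.31753858327411], [0.0, 0.0, 1.0]] [ 2.13849496 -2.17934467  0.19007819] [0.08031825 0.54995202 1.21731225]
```

View pics/top0.png

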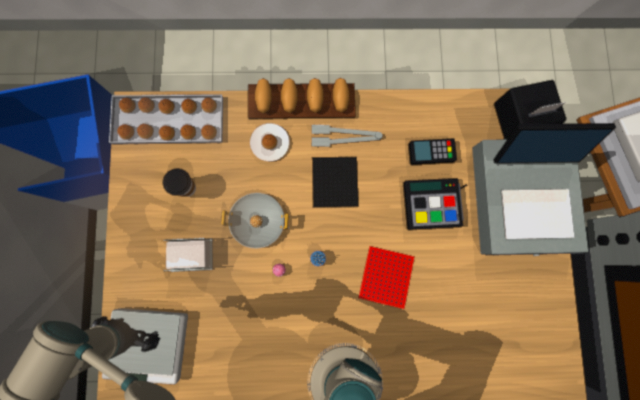

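View pics/scene0.png

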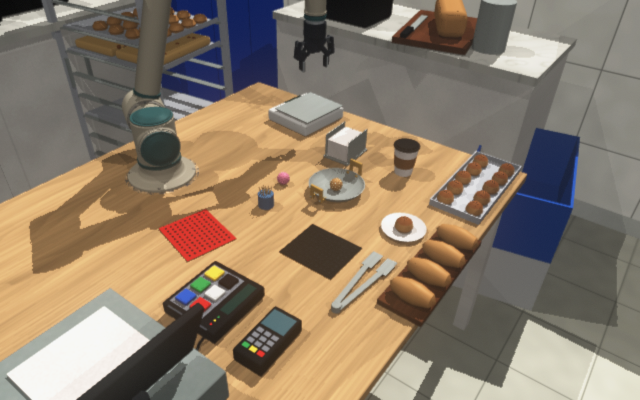

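Top view: the till is at (434,204), not the card reader at (433,151). The black mat is at (335,181), not the red one at (387,277). The golden ball in the steel dish is at (256,221), not the pink ball at (279,270). The brass handles are at (225,219) and (287,221). The keys are yellow (421,216), blue (450,215) and green (436,216), with black, white and red in the row beyond.

```bash
cat > h.py <<'E'
import cv2,numpy as np,pickle
def ray(im,uv):
    R=cv2.Rodrigues(np.array(im['rvec'],float))[0];t=np.array(im['tvec'],float).ravel()
    d=R.T@np.linalg.inv(im['K'])@np.array([uv[0],uv[1],1.]);return -R.T@t,d
def onz(im,uv,z):
    c,d=ray(im,uv);return c+d*(z-c[2])/d[2]
def two(a,ua,b,ub):
    c,d=ray(a,ua);e,f=ray(b,ub)
    s=np.linalg.lstsq(np.c_[d,-f],e-c,rcond=None)[0];p,q=c+d*s[0],e+f*s[1];return (p+q)/2,np.linalg.norm(p-q)
def blobs(im,lo,hi,box,amin=15):
    x0,y0,x1,y1=box;hsv=cv2.cvtColor(im['pixels'],cv2.COLOR_BGR2HSV)[y0:y1,x0:x1]
    n,l,st,c=cv2.connectedComponentsWithStats(cv2.inRange(hsv,lo,hi))
    return [(np.round(c[i]+[x0,y0],2),st[i,4],st[i,:4]+[x0,y0,0,0]) for i in range(1,n) if st[i,4]>=amin]
E
python3 - <<'E'
from h import *
d=pickle.load(open('v.pkl','rb'));T,S=d['top'],d['scene']
np.set_printoptions(precision=4,suppress=True)
cols=dict(yellow=((22,150,90),(35,255,255)),blue=((105,150,80),(130,255,255)),green=((45,120,60),(85,255,255)),red=((0,190,110),(6,255,255)))
for k,(lo,hi) in cols.items():
    a=blobs(T,lo,hi,(405,190,465,228),30);b=blobs(S,lo,hi,(163,255,265,340),30)
    print(k,[(x[0],x[1],onz(T,x[0],.05)) for x in a],[(x[0],x[1],onz(S,x[0],.05)) for x in b])
print('mat',[(x[0],x[1:],onz(T,x[0],.004),[onz(T,x[2][:2],.004)[:2],onz(T,x[2][:2]+x[2][2:],.004)[:2]]) for x in blobs(T,(0,0,0),(180,255,50),(300,148,370,215),200)])
for n,im,box in(('T',T,(215,185,300,255)),('S',S,(300,155,370,210))):
    for x in blobs(im,(14,130,60),(28,255,255),box,6): print(n,x,onz(im,x[0],.056))
a=cv2.resize(T['pixels'][150:270,205:305],None,fx=4,fy=4,interpolation=2);b=cv2.resize(S['pixels'][150:210,300:370],None,fx=5.5,fy=5.5,interpolation=2)
c=cv2.resize(T['pixels'][175:235,400:470],None,fx=5.5,fy=5.5,interpolation=2)
o=np.zeros((680,790,3),np.uint8);o[:480,:400]=a;o[:330,400:785]=b;o[330:660,400:785]=c
cv2.imwrite('pics/c1.png',cv2.resize(o,None,fx=.88,fy=.88))
E
```

```text
yellow [(array([421.05, 216.84]), np.int32(128), array([ 0.5013, -0.2514,  0.05  ]))] [(array([213.81, 272.77]), np.int32(159), array([ 0.5054, -0.255 ,  0.05  ]))]
blue [(array([450.45, 215.1 ]), np.int32(121), array([ 0.5052, -0.3452,  0.05  ]))] [(array([185.4, 295.8]), np.int32(156), array([ 0.508 , -0.3473,  0.05  ]))]
green [(array([435.77, 215.93]), np.int32(122), array([ 0.5034, -0.2983,  0.05  ]))] [(array([200.04, 284.11]), np.int32(149), array([ 0.5071, -0.3013,  0.05  ]))]
red [(array([448.92, 200.72]), np.int32(109), array([ 0.5512, -0.3435,  0.05  ]))] [(array([189.66, 256.63]), np.int32(59), array([ 0.417 , -0.2513,  0.05  ])), (array([201.61, 302.79]), np.int32(85), array([ 0.5529, -0.3396,  0.05  ]))]
mat [(array([334.83, 181.58]), (np.int32(2073), array([313, 158,  45,  48])), array([0.6279, 0.014 , 0.004 ]), [array([0.7086, 0.0842]), array([ 0.5455, -0.0596])])]
T (array([260.53, 217.2 ]), np.int32(3084), array([215, 185,  85,  70])) [0.5085 0.2513 0.056 ]
T (array([255.58, 220.57]), np.int32(83), array([251, 216,  11,  10])) [0.4983 0.2665 0.056 ]
S (array([356.15, 165.53]), np.int32(111), array([350, 159,  13,  16])) [0.5183 0.357  0.056 ]
S (array([335.65, 183.81]), np.int32(63), array([331, 179,  10,  11])) [0.5255 0.232  0.056 ]
S (array([316.22, 192.56]), np.int32(123), array([310, 185,  15,  19])) [0.5065 0.1593 0.056 ]
```

View pics/c1.png

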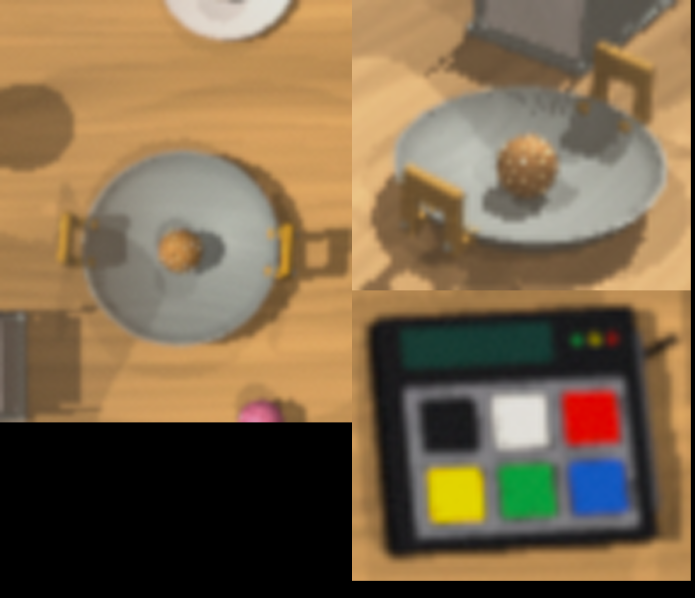

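The crop confirms it: brass handles left and right, the golden ball centred in the dish, and key rows black/white/red (far) and yellow/green/blue (near). I'll use handle_b (right, −y), which is clear of the cup. I'm moving to the till first with the gripper shut.

Call:
send_rows(increments=[{"gripper":1,"linear":[0.145,-0.393,-0.03],"delta_rot":[0,0,0.2]},{"gripper":1,"linear":[0.145,-0.393,-0.03],"delta_rot":[0,0,0.2]},{"gripper":1,"linear":[0.145,-0.393,-0.03],"delta_rot":[0,0,0.2]},{"gripper":1,"linear":[0.145,-0.393,-0.03],"delta_rot":[0,0,0.2]},{"gripper":1,"linear":[0.145,-0.393,-0.03],"delta_rot":[0,0,0.2]},{"gripper":1,"linear":[0.145,-0.393,-0.03],"delta_rot":[0,0,0.2]},{"gripper":1,"linear":[0.145,-0.393,-0.03],"delta_rot":[0,0,0.2]},{"gripper":1,"linear":[0.145,-0.393,-0.03],"delta_rot":[0,0,0.2]}], newtons=90)

```text
clock: 0.9
position: [0.3507, 0.1581, 0.2026]
ee_rot: [0.0, 0.089, 0.996, 0.0]
contact_force: [0.9, 0.3, -1.0]
width: 0.0004
gripper_force: 0.0
```

Run:
```python
from h import *
from rig import get_state,optics
np.set_printoptions(precision=4,suppress=True)
s=get_state();print(s['clock'],s['position'],s['ee_rot'],s['width'],s['contact_force'])
w=dict(optics.get_image('wrist'));w['pos']=s['position'];w['rot']=s['ee_rot'];pickle.dump(w,open('w1.pkl','wb'));cv2.imwrite('pics/w1.png',w['pixels']);print(w['T_tool_cam'],w['K'])
```

```text
0.9 [0.3507 0.1581 0.2026] [0.0002 0.089  0.996  0.0001] 0.00036108928556580113 [ 0.853   0.3406 -0.9739]
[[-0.0001 -0.9565 -0.2917  0.0755]
 [ 1.     -0.0005  0.0012  0.0003]
 [-0.0013 -0.2917  0.9565 -0.142 ]
 [ 0.      0.      0.      1.    ]] [[312.496    0.     319.2741]
 [  0.     312.496  197.6013]
 [  0.       0.       1.    ]]
```

View pics/w1.png

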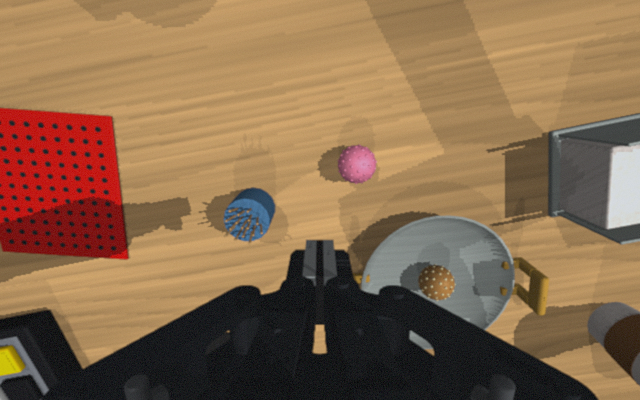

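The wrist view shows the dish's ball at (437,282), the pink ball at (357,163), the pot at (248,215) and the till's corner at lower left. It looks back towards the robot. On to the yellow key.

Call:
send_rows(increments=[{"gripper":1,"linear":[0.15,-0.408,-0.03],"delta_rot":[0,0,0.2]},{"gripper":1,"linear":[0.15,-0.408,-0.03],"delta_rot":[0,0,0.2]},{"gripper":1,"linear":[0.15,-0.408,-0.03],"delta_rot":[0,0,0.2]},{"gripper":1,"linear":[0.15,-0.408,-0.03],"delta_rot":[0,0,0.2]},{"gripper":1,"linear":[0.15,-0.408,-0.03],"delta_rot":[0,0,0.2]},{"gripper":1,"linear":[0.15,-0.408,-0.03],"delta_rot":[0,0,0.2]},{"gripper":1,"linear":[0.15,-0.408,-0.03],"delta_rot":[0,0,0.2]},{"gripper":1,"linear":[0.15,-0.408,-0.03],"delta_rot":[0,0,0.2]}])

```text
clock: 1.75
position: [0.4851, -0.2062, 0.1755]
ee_rot: [-0.0, -0.01, 1.0, 0.0]
contact_force: [-0.2, 0.6, -0.8]
width: -0.0
gripper_force: 0.0
```

Call:
send_rows(increments=[{"gripper":1,"linear":[0.0,-0.01,-0.03],"delta_rot":[0,0,0]},{"gripper":1,"linear":[0.0,-0.01,-0.09],"delta_rot":[0,0,0]},{"gripper":1,"linear":[0.0,-0.01,-0.09],"delta_rot":[0,0,0]},{"gripper":1,"linear":[0.0,-0.01,-0.09],"delta_rot":[0,0,0]}])

```text
clock: 2.15
position: [0.4833, -0.2133, 0.0842]
ee_rot: [-0.002, -0.011, 1.0, 0.002]
contact_force: [-0.0, -0.0, 0.1]
width: 0.0002
gripper_force: 0.0
```

Run:
```python
from h import *
from rig import get_state,optics
np.set_printoptions(precision=4,suppress=True)
s=get_state();print(s['clock'],s['position'],s['ee_rot'],s['contact_force'],s['qpos'])
w=optics.get_image('wrist');t=optics.get_image('top');cv2.imwrite('pics/w2.png',np.hstack([cv2.resize(w['pixels'],(480,300)),cv2.resize(t['pixels'][175:235,400:464],(320,300))]))
```

```text
2.15 [ 0.4833 -0.2133  0.0842] [-0.0024 -0.0107  0.9999  0.0016] [-0.0076 -0.0295  0.1194] [-0.5475  0.3362  1.8186  0.0002  0.9926 -2.1397]
```

View pics/w2.png

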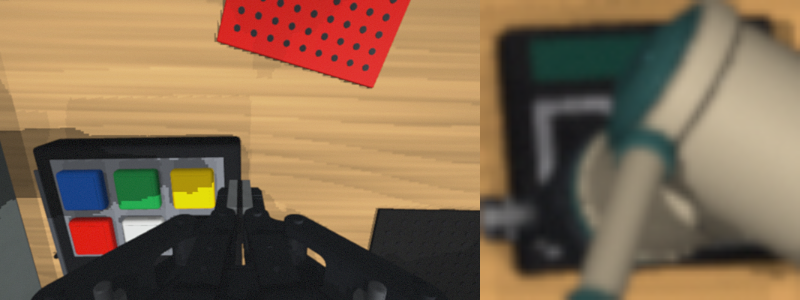

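The wrist view shows blue at about (81,189), green at (136,189) and yellow at (192,188), with the closed fingertips at (238,190). The tool is still about 40 mm short of yellow. I'll check the keys once with this view.

```bash
cat >> h.py <<'E'
from scipy.spatial.transform import Rotation as Ro
def wrist(optics,get_state):
    s=get_state();w=dict(optics.get_image('wrist'));q=s['ee_rot']
    M=np.eye(4);M[:3,:3]=Ro.from_quat([*q[1:],q[0]]).as_matrix();M[:3,3]=s['position']
    C=np.linalg.inv(M@w['T_tool_cam']);w['rvec']=cv2.Rodrigues(C[:3,:3])[0];w['tvec']=C[:3,3];return w,s
E
python3 - <<'E'
from h import *
from rig import get_state,optics
np.set_printoptions(precision=4,suppress=True)
w,s=wrist(optics,get_state);print(s['position'])
cols=dict(yellow=((22,150,60),(35,255,255)),blue=((105,150,50),(130,255,255)),green=((45,120,40),(85,255,255)))
for k,(lo,hi) in cols.items():
    for x in blobs(w,lo,hi,(40,215,330,300),300): 
        b=x[2];print(k,x,onz(w,x[0],.048),onz(w,b[:2]+b[2:]/2,.048))
E
```

```text
[ 0.4858 -0.2145  0.0873]
yellow (array([260.31, 244.25]), np.int32(2947), array([231, 218,  60,  54])) [ 0.4976 -0.251   0.048 ] [ 0.4981 -0.2506  0.048 ]
blue (array([115.23, 245.93]), np.int32(3105), array([ 81, 220,  68,  53])) [ 0.5008 -0.3434  0.048 ] [ 0.5012 -0.3436  0.048 ]
green (array([187.62, 244.98]), np.int32(2993), array([156, 219,  63,  53])) [ 0.4991 -0.2973  0.048 ] [ 0.4995 -0.2974  0.048 ]
```

Call:
send_rows(increments=[{"gripper":1,"linear":[0.0155,-0.0375,0],"delta_rot":[0,0,0]},{"gripper":1,"linear":[0.0155,-0.0375,0],"delta_rot":[0,0,0]},{"gripper":1,"linear":[0.0155,-0.0375,-0.028],"delta_rot":[0,0,0]},{"gripper":1,"linear":[0.0155,-0.0375,-0.034],"delta_rot":[0,0,0]},{"gripper":1,"linear":[0.0155,-0.0375,-0.04],"delta_rot":[0,0,0]},{"gripper":1,"linear":[0.0155,-0.0375,-0.0425],"delta_rot":[0,0,0]},{"gripper":1,"linear":[0.0155,-0.0375,-0.0425],"delta_rot":[0,0,0]}])

```text
clock: 3.0
position: [0.5003, -0.2516, 0.045]
ee_rot: [0.0, -0.011, 1.0, -0.0]
contact_force: [-2.0, 0.9, 5.1]
width: 0.0001
gripper_force: 2.5
```

Bottomed out: 5.1 N at 45 mm. Next: lift, go over to blue and press it.

Call:
send_rows(increments=[{"gripper":1,"linear":[0,0,-0.001],"delta_rot":[0,0,0]},{"gripper":1,"linear":[0,0,0.01],"delta_rot":[0,0,0]},{"gripper":1,"linear":[0,0,0.03],"delta_rot":[0,0,0]},{"gripper":1,"linear":[0.002,-0.046,0.03],"delta_rot":[0,0,0]},{"gripper":1,"linear":[0.003,-0.093,0.03],"delta_rot":[0,0,0]},{"gripper":1,"linear":[0.003,-0.093,0.025],"delta_rot":[0,0,0]},{"gripper":1,"linear":[0.003,-0.093,0.015],"delta_rot":[0,0,0]},{"gripper":1,"linear":[0.003,-0.093,0.01],"delta_rot":[0,0,0]}])

```text
clock: 3.8
position: [0.5025, -0.3436, 0.0525]
ee_rot: [-0.001, -0.011, 1.0, 0.001]
contact_force: [0.7, 0.4, -0.1]
width: 0.0002
gripper_force: 0.0
```

Call:
send_rows(increments=[{"gripper":1,"linear":[0,0,-0.004],"delta_rot":[0,0,0]},{"gripper":1,"linear":[0,0,-0.008],"delta_rot":[0,0,0]},{"gripper":1,"linear":[0,0,-0.0105],"delta_rot":[0,0,0]},{"gripper":1,"linear":[0,0,-0.011],"delta_rot":[0,0,0]},{"gripper":1,"linear":[0,0,-0.011],"delta_rot":[0,0,0]}])

```text
clock: 4.3
position: [0.5027, -0.3433, 0.0448]
ee_rot: [-0.0, -0.011, 1.0, 0.001]
contact_force: [-4.7, 3.3, 16.1]
width: 0.0002
gripper_force: 7.9
```

Call:
send_rows(increments=[{"gripper":1,"linear":[0,0,0.01],"delta_rot":[0,0,0]},{"gripper":1,"linear":[0,0,0.03],"delta_rot":[0,0,0]},{"gripper":1,"linear":[-0.001,0.0455,0.03],"delta_rot":[0,0,0]},{"gripper":1,"linear":[-0.001,0.0455,0.025],"delta_rot":[0,0,0]},{"gripper":1,"linear":[-0.001,0.0455,0.015],"delta_rot":[0,0,0]},{"gripper":1,"linear":[-0.001,0.0455,0.011],"delta_rot":[0,0,0]}])

```text
clock: 4.9
position: [0.5022, -0.2994, 0.0523]
ee_rot: [-0.0, -0.011, 1.0, 0.0]
contact_force: [0.9, -0.2, -0.2]
width: 0.0001
gripper_force: 0.0
```

Call:
send_rows(increments=[{"gripper":1,"linear":[0,0,-0.004],"delta_rot":[0,0,0]},{"gripper":1,"linear":[0,0,-0.008],"delta_rot":[0,0,0]},{"gripper":1,"linear":[0,0,-0.0105],"delta_rot":[0,0,0]},{"gripper":1,"linear":[0,0,-0.011],"delta_rot":[0,0,0]},{"gripper":1,"linear":[0,0,-0.011],"delta_rot":[0,0,0]}])

```text
clock: 5.4
position: [0.5023, -0.2999, 0.0448]
ee_rot: [0.0, -0.01, 1.0, -0.0]
contact_force: [-3.1, 3.6, 16.3]
width: -0.0004
gripper_force: 8.4
```

All three keys have gone down. Lifting away and moving to look at the dish.

Call:
send_rows(increments=[{"gripper":1,"linear":[0,0,0.03],"delta_rot":[0,0,0]},{"gripper":1,"linear":[0,0,0.08],"delta_rot":[0,0,0]},{"gripper":1,"linear":[0,0,0.13],"delta_rot":[0,0,0]},{"gripper":0,"linear":[0.01,0.04,0.16],"delta_rot":[0,0,0]},{"gripper":0,"linear":[0.02,0.08,0.19],"delta_rot":[0,0,0]},{"gripper":0,"linear":[0.02,0.12,0.21],"delta_rot":[0,0,0]},{"gripper":0,"linear":[0.03,0.165,0.22],"delta_rot":[0,0,0]},{"gripper":0,"linear":[0.04,0.21,0.22],"delta_rot":[0,0,0]}])

```text
clock: 6.2
position: [0.5437, -0.089, 0.2646]
ee_rot: [0.002, -0.01, 1.0, -0.001]
contact_force: [0.6, 0.4, -0.8]
width: 0.0427
gripper_force: 0.0
```

Call:
send_rows(increments=[{"gripper":0,"linear":[0.01,0.045,0],"delta_rot":[0,0,0]},{"gripper":0,"linear":[0.02,0.09,0],"delta_rot":[0,0,0]},{"gripper":0,"linear":[0.03,0.135,0],"delta_rot":[0,0,0]},{"gripper":0,"linear":[0.03,0.18,0],"delta_rot":[0,0,0]},{"gripper":0,"linear":[0.03,0.225,0],"delta_rot":[0,0,0]},{"gripper":0,"linear":[0.03,0.27,0],"delta_rot":[0,0,0]},{"gripper":0,"linear":[0.03,0.29,0],"delta_rot":[0,0,0]},{"gripper":0,"linear":[0.03,0.29,0],"delta_rot":[0,0,0]}])

```text
clock: 7.0
position: [0.5725, 0.2032, 0.2618]
ee_rot: [-0.0, -0.012, 1.0, 0.001]
contact_force: [0.7, -0.1, -0.1]
width: 0.0428
gripper_force: 0.0
```

Run:
```python
from h import *
from rig import get_state,optics
np.set_printoptions(precision=4,suppress=True)
w,s=wrist(optics,get_state);print(s['clock'],s['position'],s['ee_rot'],s['width'],s['contact_force'])
pickle.dump(w,open('w3.pkl','wb'));cv2.imwrite('pics/w3.png',w['pixels'])
for z in (.066,.024): print([(p,onz(w,p,z)) for p in ((320,60),(320,150),(450,100))])
```

```text
7.0 [0.5725 0.2032 0.2618] [-0.0001 -0.0123  0.9999  0.0005] 0.04278967773584051 [ 0.6698 -0.1137 -0.1116]
[((320, 60), array([0.4567, 0.2023, 0.066 ])), ((320, 150), array([0.5463, 0.2045, 0.066 ])), ((450, 100), array([0.4915, 0.3374, 0.066 ]))]
[((320, 60), array([0.4517, 0.2023, 0.024 ])), ((320, 150), array([0.5524, 0.2049, 0.024 ])), ((450, 100), array([0.4908, 0.3543, 0.024 ]))]
```

View pics/w3.png

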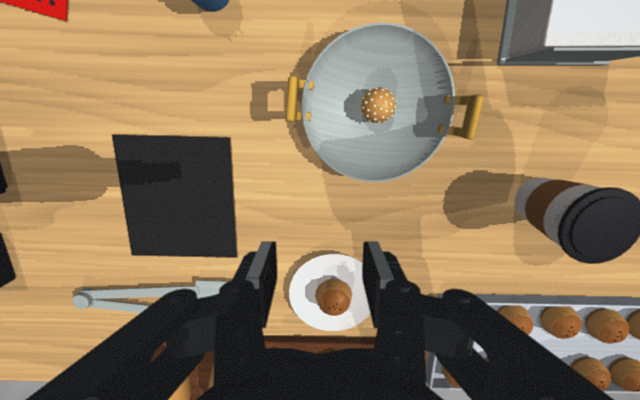

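The wrist view shows the dish with its ball at (378,105), handle_b at (293,99), handle_a at (473,117) and the mat at about (176,196).

Run:
```python
from h import *
np.set_printoptions(precision=4,suppress=True)
w=pickle.load(open('w3.pkl','rb'));d=pickle.load(open('v.pkl','rb'))
hsv=cv2.cvtColor(w['pixels'],cv2.COLOR_BGR2HSV);print(hsv[98,289:305].tolist(),hsv[150,270].tolist())
for x in blobs(w,(18,160,60),(30,255,255),(270,60,500,150),25): print(x[0],x[1],x[2],onz(w,x[0],.06))
for p in ((293,77),(293,122),(480,96),(470,138)): print('bar end',p,onz(w,p,.066))
for p in ((302,101),(455,104),(378,24),(378,180)): print('rim',p,onz(w,p,.03))
print('ball',onz(w,(378.5,105),.024))
m=max(blobs(w,(0,0,0),(180,255,60),(90,120,250,270),500),key=lambda x:x[1]);print('mat',m,onz(w,m[0],.004))
q=[(112,135),(230,137),(237,257),(131,255)];print(np.mean([onz(w,p,.004) for p in q],0),[onz(w,p,.004)[:2] for p in q])
T=d['top'];print('top handles',onz(T,(223.5,217.9),.066),onz(T,(286.2,221),.066),'ball',onz(T,(255.6,220.6),.03))
print(two(w,(378.5,105),T,(255.6,220.6)))
```

```text
[[20, 175, 195], [20, 174, 213], [20, 172, 219], [21, 171, 222], [21, 169, 225], [20, 175, 220], [21, 175, 185], [19, 156, 137], [18, 128, 102], [20, 107, 88], [15, 112, 91], [16, 115, 93], [18, 74, 96], [24, 21, 121], [75, 10, 146], [78, 17, 154]] [19, 116, 229]
[293.28  97.94] 458 [287  76  18  45] [0.4934 0.1752 0.06  ]
[474.07 116.83] 311 [464  95  19  44] [0.5078 0.3681 0.06  ]
[451.72 130.52] 25 [449 127   6   7] [0.5227 0.3463 0.06  ]
bar end (293, 77) [0.4733 0.1754 0.066 ]
bar end (293, 122) [0.5176 0.1754 0.066 ]
bar end (480, 96) [0.4868 0.3678 0.066 ]
bar end (470, 138) [0.5296 0.3645 0.066 ]
rim (302, 101) [0.4961 0.1829 0.03  ]
rim (455, 104) [0.4951 0.3583 0.03  ]
rim (378, 24) [0.4154 0.2635 0.03  ]
rim (378, 180) [0.5867 0.2771 0.03  ]
ball [0.4984 0.2717 0.024 ]
mat (array([177.05, 194.42]), np.int32(13124), array([113, 135, 123, 122])) [0.619  0.0162 0.004 ]
[0.6261 0.0166 0.004 ] [array([ 0.5428, -0.0571]), array([0.5417, 0.0911]), array([0.7098, 0.0911]), array([ 0.7102, -0.0585])]
top handles [0.5072 0.3631 0.066 ] [0.4942 0.1715 0.066 ] ball [0.5009 0.2698 0.03  ]
(array([0.4984, 0.2666, 0.053 ]), np.float64(0.0004878999889876292))
```

Handle_b is at about (0.4945, 0.1735) and handle_a at (0.508, 0.366). They are 193 mm apart (194 expected), so the dish axis is at 86°. The mat centre is about (0.627, 0.015), with measured sides of 168 × 149 mm. Now approaching handle_b.

Call:
send_rows(increments=[{"gripper":0,"linear":[-0.04,-0.015,0],"delta_rot":[0,0,-0.05]},{"gripper":0,"linear":[-0.078,-0.03,-0.02],"delta_rot":[0,0,-0.094]},{"gripper":0,"linear":[-0.078,-0.03,-0.06],"delta_rot":[0,0,-0.094]},{"gripper":0,"linear":[-0.078,-0.03,-0.1],"delta_rot":[0,0,-0.094]},{"gripper":0,"linear":[-0.078,-0.03,-0.14],"delta_rot":[0,0,-0.094]},{"gripper":0,"linear":[-0.078,-0.03,-0.16],"delta_rot":[0,0,-0.094]},{"gripper":0,"linear":[-0.078,-0.03,-0.16],"delta_rot":[0,0,-0.094]}])

```text
clock: 7.75
position: [0.492, 0.1683, 0.0995]
ee_rot: [-0.003, 0.037, 0.999, -0.001]
contact_force: [-0.3, 0.4, -0.5]
width: 0.0425
gripper_force: 0.0
```

Run:
```python
from h import *
from rig import get_state,optics
np.set_printoptions(precision=4,suppress=True)
w,s=wrist(optics,get_state);print(s['clock'],s['position'],s['ee_rot'],s['width'],s['contact_force'])
S=optics.get_image('scene')
cv2.imwrite('pics/w4.png',np.vstack([cv2.resize(w['pixels'][150:330,180:460],(560,360)),cv2.resize(S['pixels'][140:210,290:380],(308,240),interpolation=2).repeat(1,0) if 0 else cv2.copyMakeBorder(cv2.resize(S['pixels'][140:210,290:380],(308,240),interpolation=2),0,0,0,252,0)]))
```

```text
7.75 [0.492  0.1683 0.0995] [-0.0034  0.0373  0.9993 -0.0012] 0.04246107877937067 [-0.2775  0.4248 -0.5451]
```

View pics/w4.png

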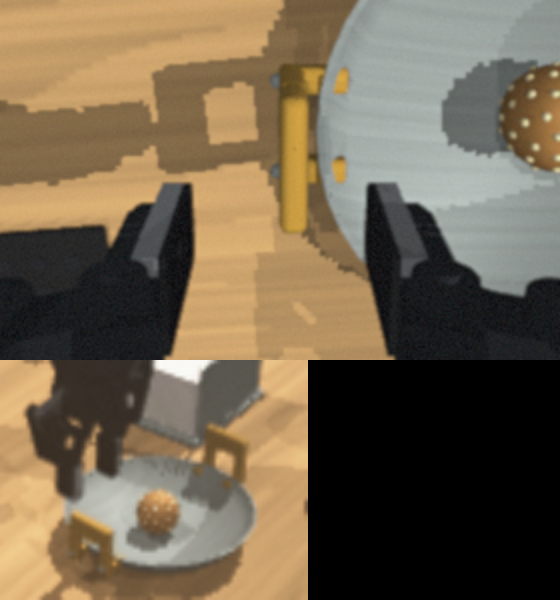

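The wrist crop shows handle_b's bar centred near full-image (327,224), between pads whose midline is near column 319, and parallel to them. The ball is well clear. Computing the offset.

Run:
```python
from h import *
from rig import get_state,optics
np.set_printoptions(precision=4,suppress=True)
w,s=wrist(optics,get_state);print(s['clock'],s['position'],s['ee_rot'])
q=s['ee_rot'];R=Ro.from_quat([*q[1:],q[0]]).as_matrix();print(R)
m=[x for x in blobs(w,(18,150,60),(30,255,255),(290,160,365,280),60)];print(m)
for x in m:
  b=x[2]; 
hsv=cv2.cvtColor(w['pixels'],cv2.COLOR_BGR2HSV);k=cv2.inRange(hsv,(16,140,60),(30,255,255))
for r in range(185,268,8):
  c=np.where(k[r,300:345])[0]+300;print(r,c.min() if len(c) else 0,c.max() if len(c) else 0,hsv[r,315:340,2].tolist())
for p in ((327,185),(327,224),(327,265)):
  P=onz(w,p,.066);print(p,P,'tool',R.T@(P-s['position']))
```

```text
7.85 [0.495  0.1694 0.1028] [ 0.0002  0.0371  0.9993 -0.0001]
[[-0.9972  0.0742  0.0004]
 [ 0.0742  0.9972 -0.0003]
 [-0.0005 -0.0002 -1.    ]]
[(array([325.56, 215.41]), np.int32(1243), array([317, 177,  23,  83]))]
185 318 337 [113, 108, 93, 91, 104, 111, 103, 95, 95, 98, 100, 104, 120, 124, 129, 147, 166, 177, 190, 198, 198, 180, 135, 119, 137]
193 318 331 [125, 117, 98, 102, 119, 136, 153, 162, 164, 169, 168, 176, 179, 175, 163, 146, 115, 87, 83, 82, 81, 89, 111, 144, 155]
201 318 331 [124, 114, 99, 114, 139, 164, 184, 195, 203, 206, 207, 215, 210, 207, 203, 189, 148, 108, 91, 94, 96, 108, 134, 145, 155]
209 317 331 [126, 116, 101, 118, 144, 168, 186, 199, 200, 203, 207, 212, 209, 206, 202, 182, 148, 120, 116, 113, 107, 122, 136, 137, 140]
217 317 331 [128, 118, 106, 119, 148, 169, 186, 197, 202, 205, 206, 211, 209, 209, 201, 182, 153, 137, 138, 128, 113, 116, 133, 142, 142]
225 318 344 [121, 109, 96, 122, 150, 172, 187, 197, 201, 200, 205, 208, 208, 207, 201, 182, 160, 158, 163, 148, 117, 103, 122, 136, 142]
233 318 337 [129, 119, 108, 126, 155, 173, 187, 200, 200, 203, 206, 208, 209, 203, 199, 180, 165, 177, 186, 184, 169, 122, 102, 111, 129]
241 318 331 [184, 136, 112, 132, 155, 176, 187, 199, 200, 202, 205, 207, 208, 206, 201, 176, 127, 106, 104, 105, 105, 107, 102, 103, 105]
249 318 331 [205, 190, 144, 135, 156, 174, 188, 195, 201, 205, 203, 204, 207, 205, 198, 177, 139, 128, 114, 111, 114, 111, 108, 115, 113]
257 319 330 [211, 209, 180, 146, 149, 160, 183, 194, 199, 200, 201, 203, 200, 190, 173, 130, 110, 118, 133, 137, 140, 138, 131, 110, 107]
265 0 0 [220, 219, 213, 196, 189, 192, 193, 194, 190, 193, 190, 190, 192, 193, 194, 191, 178, 139, 128, 126, 116, 119, 129, 139, 141]
(327, 185) [0.4668 0.1768 0.066 ] tool [0.0287 0.0052 0.0368]
(327, 224) [0.4915 0.1751 0.066 ] tool [0.004  0.0054 0.0368]
(327, 265) [0.5196 0.1732 0.066 ] tool [-0.0242  0.0056  0.0368]
```

Call:
send_rows(increments=[{"gripper":0,"linear":[-0.002,0.004,0],"delta_rot":[0,0,0]},{"gripper":0,"linear":[-0.002,0.004,-0.02],"delta_rot":[0,0,0]},{"gripper":0,"linear":[-0.002,0.004,-0.04],"delta_rot":[0,0,0]},{"gripper":0.2,"linear":[-0.002,0.004,-0.055],"delta_rot":[0,0,0]},{"gripper":0.4,"linear":[-0.002,0.004,-0.065],"delta_rot":[0,0,0]},{"gripper":0.55,"linear":[-0.002,0.004,-0.065],"delta_rot":[0,0,0]},{"gripper":0.62,"linear":[-0.002,0.004,-0.065],"delta_rot":[0,0,0]},{"gripper":0.65,"linear":[-0.002,0.004,-0.065],"delta_rot":[0,0,0]}], newtons=20)

```text
clock: 8.7
position: [0.4932, 0.1747, 0.0385]
ee_rot: [0.001, 0.036, 0.999, 0.0]
contact_force: [-0.1, 0.2, -0.1]
width: 0.0147
gripper_force: 0.0
```

Call:
send_rows(increments=[{"gripper":0.68,"linear":[0,0,0],"delta_rot":[0,0,0]},{"gripper":0.7,"linear":[0,0,0],"delta_rot":[0,0,0]},{"gripper":0.72,"linear":[0,0,0],"delta_rot":[0,0,0]}])

```text
clock: 9.0
position: [0.4927, 0.1743, 0.0379]
ee_rot: [0.0, 0.036, 0.999, -0.0]
contact_force: [0.2, -0.5, 0.5]
width: 0.0122
gripper_force: 0.6
```

Call:
send_rows(increments=[{"gripper":0.72,"linear":[0,-0.001,0],"delta_rot":[0,0,0]},{"gripper":0.74,"linear":[0,-0.0015,0],"delta_rot":[0,0,0]},{"gripper":0.76,"linear":[0,-0.0015,0],"delta_rot":[0,0,0]},{"gripper":0.78,"linear":[0,-0.0015,0],"delta_rot":[0,0,0]},{"gripper":0.79,"linear":[0,-0.0015,0],"delta_rot":[0,0,0]},{"gripper":0.8,"linear":[0,-0.0015,0],"delta_rot":[0,0,0]},{"gripper":0.82,"linear":[0,-0.0015,0],"delta_rot":[0,0,0]},{"gripper":0.84,"linear":[0,-0.0015,0],"delta_rot":[0,0,0]}])

```text
clock: 9.8
position: [0.4922, 0.1729, 0.0374]
ee_rot: [-0.0, 0.036, 0.999, -0.0]
contact_force: [0.3, -0.7, 0.7]
width: 0.0087
gripper_force: 21.0
```

Call:
send_rows(increments=[{"gripper":0.9,"linear":[0,0,0],"delta_rot":[0,0,0]},{"gripper":1,"linear":[0,0,0],"delta_rot":[0,0,0]},{"gripper":1,"linear":[0,0,0],"delta_rot":[0,0,0]}], newtons=50)

```text
clock: 10.1
position: [0.4923, 0.1729, 0.0375]
ee_rot: [-0.0, 0.036, 0.999, -0.0]
contact_force: [-0.1, -1.3, 1.0]
width: 0.008
gripper_force: 51.5
```

Call:
send_rows(increments=[{"gripper":1,"linear":[0,0,0],"delta_rot":[0,0,0]},{"gripper":1,"linear":[0,0,0],"delta_rot":[0,0,0]},{"gripper":1,"linear":[0,0,0],"delta_rot":[0,0,0]}], newtons=100)

```text
clock: 10.4
position: [0.4923, 0.1729, 0.0376]
ee_rot: [0.0, 0.036, 0.999, -0.0]
contact_force: [-1.3, -1.6, 3.6]
width: 0.0073
gripper_force: 98.4
```

Gripped with little side force. Lifting gently.

Call:
send_rows(increments=[{"gripper":1,"linear":[0,0,0.0005],"delta_rot":[0,0,0]},{"gripper":1,"linear":[0,0,0.0015],"delta_rot":[0,0,0]},{"gripper":1,"linear":[0,0,0.003],"delta_rot":[0,0,0]},{"gripper":1,"linear":[0,0,0.005],"delta_rot":[0,0,0]},{"gripper":1,"linear":[0,0,0.0075],"delta_rot":[0,0,0]},{"gripper":1,"linear":[0,0,0.01],"delta_rot":[0,0,0]},{"gripper":1,"linear":[0,0,0.0125],"delta_rot":[0,0,0]},{"gripper":1,"linear":[0,0,0.015],"delta_rot":[0,0,0]}])

```text
clock: 11.2
position: [0.4924, 0.173, 0.0527]
ee_rot: [0.0, 0.036, 0.999, 0.0]
contact_force: [0.0, 0.1, -1.7]
width: 0.0071
gripper_force: 97.8
```

```bash
cat > look.py <<'E'
import sys
from h import *
from rig import get_state,optics
np.set_printoptions(precision=4,suppress=True)
w,s=wrist(optics,get_state);print(s['clock'],s['position'],s['ee_rot'],s['width'],s['contact_force'],s['moment'],s['gripper_force'])
S=optics.get_image('scene');T=optics.get_image('top');pickle.dump((w,S,T),open(sys.argv[1]+'.pkl','wb'))
b=[int(v) for v in sys.argv[2:6]] if len(sys.argv)>2 else [270,120,390,220]
cv2.imwrite(f'pics/{sys.argv[1]}.png',np.hstack([cv2.resize(w['pixels'],(400,250)),cv2.resize(S['pixels'][b[1]:b[3],b[0]:b[2]],(400,int(400*(b[3]-b[1])/(b[2]-b[0]))),interpolation=2)[:250]]) if 0 else np.vstack([cv2.resize(w['pixels'][130:400],(640,270)),cv2.resize(S['pixels'][b[1]:b[3],b[0]:b[2]],(640,330),interpolation=2)]))
E
python3 look.py w5 270 140 390 202
```

```text
11.2 [0.4924 0.173  0.0527] [0.0001 0.0364 0.9993 0.0001] 0.007083476148910103 [ 0.0432  0.0732 -1.6988] [-0.1911  0.0489  0.0465] 97.80156446111505
```

View pics/w5.png

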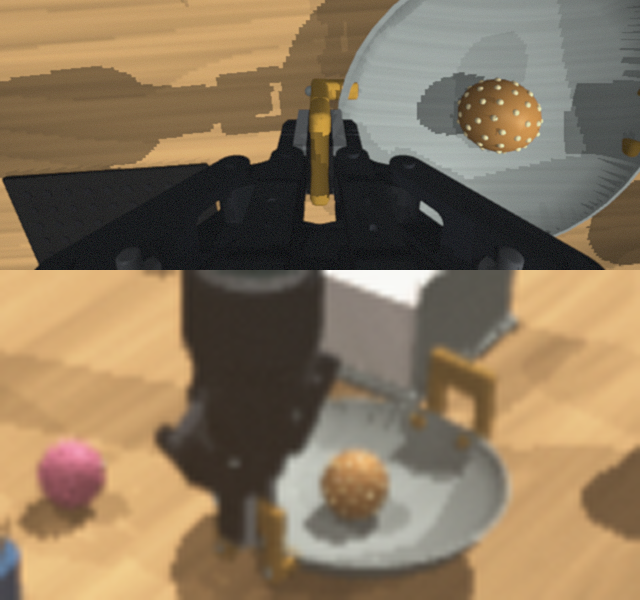

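The handle is held squarely between the pads with the ball in the middle of the dish. Load is −1.7 N, so it is off the counter. Checking the tilt through handle_a's rise.

Run:
```python
from h import *
np.set_printoptions(precision=4,suppress=True)
w,S,T=pickle.load(open('w5.pkl','rb'));S0=pickle.load(open('v.pkl','rb'))['scene']
def proj(im,P):return cv2.projectPoints(np.array([P],float),im['rvec'],im['tvec'],im['K'],None)[0].ravel()
for n,im in((0,S0),(1,S)):
  for x in blobs(im,(14,130,60),(28,255,255),(300,145,375,210),20): print(n,x)
for dz in(0,.01,.015,.02): print(dz,proj(S0,(.508,.366,.056+dz)),proj(S0,(.4992,.27,.024+dz)))
```

```text
0 (array([356.15, 165.53]), np.int32(111), array([350, 159,  13,  16]))
0 (array([335.65, 183.81]), np.int32(63), array([331, 179,  10,  11]))
0 (array([316.22, 192.56]), np.int32(123), array([310, 185,  15,  19]))
1 (array([356.75, 161.23]), np.int32(106), array([351, 155,  12,  16]))
1 (array([335.89, 179.94]), np.int32(53), array([331, 175,  11,  11]))
1 (array([321.08, 191.35]), np.int32(48), array([319, 184,   7,  15]))
0 [354.9755 163.2632] [335.1664 183.9104]
0.01 [355.1927 160.5944] [335.3136 181.2539]
0.015 [355.3019 159.2526] [335.3876 179.918 ]
0.02 [355.4116 157.9057] [335.4619 178.577 ]
```

Handle_a rose 16 mm and the ball 14.5 mm against a 15.2 mm lift, so the dish is level. Lifting on to the final height.

Call:
send_rows(increments=[{"gripper":1,"linear":[0,0,0.001],"delta_rot":[0,0,0]},{"gripper":1,"linear":[0,0,0.003],"delta_rot":[0,0,0]},{"gripper":1,"linear":[0,0,0.006],"delta_rot":[0,0,0]},{"gripper":1,"linear":[0,0,0.01],"delta_rot":[0,0,0]},{"gripper":1,"linear":[0,0,0.015],"delta_rot":[0,0,0]},{"gripper":1,"linear":[0,0,0.021],"delta_rot":[0,0,0]},{"gripper":1,"linear":[0,0,0.027],"delta_rot":[0,0,0]},{"gripper":1,"linear":[0,0,0.033],"delta_rot":[0,0,0]}])

```text
clock: 12.15
position: [0.4924, 0.173, 0.0861]
ee_rot: [0.0, 0.036, 0.999, 0.0]
contact_force: [0.0, -0.9, -2.1]
width: 0.0071
gripper_force: 97.8
```

Call:
send_rows(increments=[{"gripper":1,"linear":[0,0,0.006],"delta_rot":[0,0,0]},{"gripper":1,"linear":[0,0,0.012],"delta_rot":[0,0,0]},{"gripper":1,"linear":[0,0,0.018],"delta_rot":[0,0,0]},{"gripper":1,"linear":[0,0,0.0235],"delta_rot":[0,0,0]},{"gripper":1,"linear":[0,0,0.028],"delta_rot":[0,0,0]},{"gripper":1,"linear":[0,0,0.0315],"delta_rot":[0,0,0]},{"gripper":1,"linear":[0,0,0.034],"delta_rot":[0,0,0]},{"gripper":1,"linear":[0,0,0.035],"delta_rot":[0,0,0]}])

```text
clock: 12.95
position: [0.4924, 0.173, 0.1207]
ee_rot: [0.0, 0.036, 0.999, 0.0]
contact_force: [-0.3, -0.7, -2.2]
width: 0.0071
gripper_force: 97.8
```

Run:
```python
import numpy as np,json
from rig import get_state
s=get_state();print(s['clock'],s['position'],s['ee_rot'],s['contact_force'])
p0=s['position'][:2];th0=2*np.arctan2(s['ee_rot'][2],s['ee_rot'][1])-np.pi/2;L=.097
u=lambda t:np.array([np.cos(t),np.sin(t)])
c0=p0+L*u(th0);c1=np.array([.627,.015]);print(c0,th0)
N=64;f=lambda x:10*x**3-15*x**4+6*x**5
P=[(c0+(c1-c0)*f(k/N)-L*u(th0*(1-f(k/N))),th0*(1-f(k/N))) for k in range(N+1)]
R=[(np.round(a-P[0][0],4),round(t-P[0][1],3)) for a,t in P]
for k in range(8):
    b=R[8*k];print([[float(round(v,4)) for v in R[8*k+i][0]-b[0]]+[float(round(R[8*k+i][1]-b[1],3))] for i in range(1,9)])
```

```text
12.95 [0.4923946  0.17298296 0.1206618 ] [9.51755033e-05 3.63951550e-02 9.99337471e-01 5.94554409e-05] [-0.28894091 -0.65639203 -2.21348506]
[0.49945058 0.26972598] 1.4979899369972332
[[-0.0, -0.0, -0.0], [-0.0, -0.0001, -0.0], [-0.0, -0.0002, -0.001], [-0.0, -0.0005, -0.003], [-0.0001, -0.001, -0.006], [-0.0001, -0.0017, -0.011], [-0.0002, -0.0027, -0.017], [-0.0003, -0.0039, -0.024]]
[[-0.0001, -0.0015, -0.009], [-0.0002, -0.0033, -0.021], [-0.0004, -0.0054, -0.034], [-0.0005, -0.0077, -0.049], [-0.0007, -0.0104, -0.066], [-0.0009, -0.0134, -0.086], [-0.0011, -0.0167, -0.107], [-0.0014, -0.0202, -0.131]]
[[-0.0002, -0.0038, -0.026], [-0.0004, -0.0078, -0.053], [-0.0006, -0.012, -0.083], [-0.0009, -0.0164, -0.115], [-0.001, -0.0209, -0.148], [-0.0012, -0.0255, -0.183], [-0.0013, -0.0303, -0.219], [-0.0014, -0.0351, -0.257]]
[[0.0, -0.0048, -0.039], [0.0001, -0.0096, -0.08], [0.0003, -0.0144, -0.121], [0.0006, -0.0192, -0.163], [0.001, -0.0239, -0.206], [0.0015, -0.0285, -0.249], [0.0021, -0.0331, -0.293], [0.0029, -0.0375, -0.337]]
[[0.0009, -0.0042, -0.044], [0.0019, -0.0084, -0.088], [0.0031, -0.0124, -0.131], [0.0044, -0.0162, -0.174], [0.0059, -0.0199, -0.216], [0.0074, -0.0235, -0.257], [0.0091, -0.0268, -0.298], [0.0108, -0.03, -0.337]]
[[0.0018, -0.0031, -0.038], [0.0037, -0.006, -0.074], [0.0056, -0.0087, -0.109], [0.0076, -0.0113, -0.142], [0.0095, -0.0137, -0.174], [0.0114, -0.0159, -0.204], [0.0132, -0.018, -0.231], [0.015, -0.0199, -0.257]]
[[0.0017, -0.0017, -0.024], [0.0032, -0.0033, -0.045], [0.0047, -0.0048, -0.065], [0.006, -0.006, -0.082], [0.0072, -0.0072, -0.097], [0.0083, -0.0081, -0.11], [0.0092, -0.0089, -0.122], [0.01, -0.0096, -0.131]]
[[0.0006, -0.0006, -0.007], [0.0011, -0.001, -0.013], [0.0015, -0.0013, -0.018], [0.0017, -0.0015, -0.021], [0.0019, -0.0017, -0.023], [0.002, -0.0018, -0.024], [0.002, -0.0018, -0.024], [0.002, -0.0018, -0.024]]
```

Now the combined carry and quarter turn, slow, about the dish's centre (plus 10 mm up).

Call:
send_rows(increments=[{"gripper":1,"linear":[0,0,0.0005],"delta_rot":[0,0,0]},{"gripper":1,"linear":[0,-0.0001,0.002],"delta_rot":[0,0,0]},{"gripper":1,"linear":[0,-0.0002,0.0035],"delta_rot":[0,0,-0.001]},{"gripper":1,"linear":[0,-0.0005,0.005],"delta_rot":[0,0,-0.003]},{"gripper":1,"linear":[-0.0001,-0.001,0.0065],"delta_rot":[0,0,-0.006]},{"gripper":1,"linear":[-0.0001,-0.0017,0.008],"delta_rot":[0,0,-0.011]},{"gripper":1,"linear":[-0.0002,-0.0027,0.0095],"delta_rot":[0,0,-0.017]},{"gripper":1,"linear":[-0.0003,-0.0039,0.01],"delta_rot":[0,0,-0.024]}])

```text
clock: 13.75
position: [0.4921, 0.169, 0.1307]
ee_rot: [0.0, 0.049, 0.999, 0.0]
contact_force: [-1.1, -0.3, -2.1]
width: 0.0073
gripper_force: 97.8
```

Call:
send_rows(increments=[{"gripper":1,"linear":[-0.0001,-0.0015,0],"delta_rot":[0,0,-0.009]},{"gripper":1,"linear":[-0.0002,-0.0033,0],"delta_rot":[0,0,-0.021]},{"gripper":1,"linear":[-0.0004,-0.0054,0],"delta_rot":[0,0,-0.034]},{"gripper":1,"linear":[-0.0005,-0.0077,0],"delta_rot":[0,0,-0.049]},{"gripper":1,"linear":[-0.0007,-0.0104,0],"delta_rot":[0,0,-0.066]},{"gripper":1,"linear":[-0.0009,-0.0134,0],"delta_rot":[0,0,-0.086]},{"gripper":1,"linear":[-0.0011,-0.0167,0],"delta_rot":[0,0,-0.107]},{"gripper":1,"linear":[-0.0014,-0.0202,0],"delta_rot":[0,0,-0.131]}])

```text
clock: 14.55
position: [0.4906, 0.1485, 0.1305]
ee_rot: [0.0, 0.115, 0.993, 0.0]
contact_force: [0.5, -0.8, -1.7]
width: 0.0071
gripper_force: 97.8
```

Call:
send_rows(increments=[{"gripper":1,"linear":[-0.0002,-0.0038,0],"delta_rot":[0,0,-0.026]},{"gripper":1,"linear":[-0.0004,-0.0078,0],"delta_rot":[0,0,-0.053]},{"gripper":1,"linear":[-0.0006,-0.012,0],"delta_rot":[0,0,-0.083]},{"gripper":1,"linear":[-0.0009,-0.0164,0],"delta_rot":[0,0,-0.115]},{"gripper":1,"linear":[-0.001,-0.0209,0],"delta_rot":[0,0,-0.148]},{"gripper":1,"linear":[-0.0012,-0.0255,0],"delta_rot":[0,0,-0.183]},{"gripper":1,"linear":[-0.0013,-0.0303,0],"delta_rot":[0,0,-0.219]},{"gripper":1,"linear":[-0.0014,-0.0351,0],"delta_rot":[0,0,-0.257]}])

```text
clock: 15.35
position: [0.4892, 0.1134, 0.1305]
ee_rot: [0.0, 0.242, 0.97, 0.0]
contact_force: [-0.3, -0.3, -1.9]
width: 0.0074
gripper_force: 97.8
```

Call:
send_rows(increments=[{"gripper":1,"linear":[0,-0.0048,0],"delta_rot":[0,0,-0.039]},{"gripper":1,"linear":[0.0001,-0.0096,0],"delta_rot":[0,0,-0.08]},{"gripper":1,"linear":[0.0003,-0.0144,0],"delta_rot":[0,0,-0.121]},{"gripper":1,"linear":[0.0006,-0.0192,0],"delta_rot":[0,0,-0.163]},{"gripper":1,"linear":[0.001,-0.0239,0],"delta_rot":[0,0,-0.206]},{"gripper":1,"linear":[0.0015,-0.0285,0],"delta_rot":[0,0,-0.249]},{"gripper":1,"linear":[0.0021,-0.0331,0],"delta_rot":[0,0,-0.293]},{"gripper":1,"linear":[0.0029,-0.0375,0],"delta_rot":[0,0,-0.337]}])

```text
clock: 16.15
position: [0.4921, 0.0759, 0.1304]
ee_rot: [-0.0, 0.401, 0.916, 0.0]
contact_force: [-0.4, 0.3, -0.9]
width: 0.0077
gripper_force: 97.8
```

Call:
send_rows(increments=[{"gripper":1,"linear":[0.0009,-0.0042,0],"delta_rot":[0,0,-0.044]},{"gripper":1,"linear":[0.0019,-0.0084,0],"delta_rot":[0,0,-0.088]},{"gripper":1,"linear":[0.0031,-0.0124,0],"delta_rot":[0,0,-0.131]},{"gripper":1,"linear":[0.0044,-0.0162,0],"delta_rot":[0,0,-0.174]},{"gripper":1,"linear":[0.0059,-0.0199,0],"delta_rot":[0,0,-0.216]},{"gripper":1,"linear":[0.0074,-0.0235,0],"delta_rot":[0,0,-0.257]},{"gripper":1,"linear":[0.0091,-0.0268,0],"delta_rot":[0,0,-0.298]},{"gripper":1,"linear":[0.0108,-0.03,0],"delta_rot":[0,0,-0.337]}])

```text
clock: 16.95
position: [0.5029, 0.046, 0.1304]
ee_rot: [-0.0, 0.549, 0.836, 0.0]
contact_force: [-0.2, 0.4, -2.9]
width: 0.0074
gripper_force: 97.8
```

Call:
send_rows(increments=[{"gripper":1,"linear":[0.0018,-0.0031,0],"delta_rot":[0,0,-0.038]},{"gripper":1,"linear":[0.0037,-0.006,0],"delta_rot":[0,0,-0.074]},{"gripper":1,"linear":[0.0056,-0.0087,0],"delta_rot":[0,0,-0.109]},{"gripper":1,"linear":[0.0076,-0.0113,0],"delta_rot":[0,0,-0.142]},{"gripper":1,"linear":[0.0095,-0.0137,0],"delta_rot":[0,0,-0.174]},{"gripper":1,"linear":[0.0114,-0.0159,0],"delta_rot":[0,0,-0.204]},{"gripper":1,"linear":[0.0132,-0.018,0],"delta_rot":[0,0,-0.231]},{"gripper":1,"linear":[0.015,-0.0199,0],"delta_rot":[0,0,-0.257]}])

```text
clock: 17.75
position: [0.5181, 0.0262, 0.1304]
ee_rot: [-0.0, 0.651, 0.759, 0.0]
contact_force: [0.6, -0.1, -2.2]
width: 0.0074
gripper_force: 97.8
```

Call:
send_rows(increments=[{"gripper":1,"linear":[0.0017,-0.0017,0],"delta_rot":[0,0,-0.024]},{"gripper":1,"linear":[0.0032,-0.0033,0],"delta_rot":[0,0,-0.045]},{"gripper":1,"linear":[0.0047,-0.0048,0],"delta_rot":[0,0,-0.065]},{"gripper":1,"linear":[0.006,-0.006,0],"delta_rot":[0,0,-0.082]},{"gripper":1,"linear":[0.0072,-0.0072,0],"delta_rot":[0,0,-0.097]},{"gripper":1,"linear":[0.0083,-0.0081,0],"delta_rot":[0,0,-0.11]},{"gripper":1,"linear":[0.0092,-0.0089,0],"delta_rot":[0,0,-0.122]},{"gripper":1,"linear":[0.01,-0.0096,0],"delta_rot":[0,0,-0.131]}])

```text
clock: 18.55
position: [0.528, 0.0167, 0.1304]
ee_rot: [0.0, 0.699, 0.715, 0.0]
contact_force: [-0.8, -0.6, -2.1]
width: 0.0073
gripper_force: 97.8
```

Call:
send_rows(increments=[{"gripper":1,"linear":[0.0006,-0.0006,0],"delta_rot":[0,0,-0.007]},{"gripper":1,"linear":[0.0011,-0.001,0],"delta_rot":[0,0,-0.013]},{"gripper":1,"linear":[0.0015,-0.0013,0],"delta_rot":[0,0,-0.018]},{"gripper":1,"linear":[0.0017,-0.0015,0],"delta_rot":[0,0,-0.021]},{"gripper":1,"linear":[0.0019,-0.0017,0],"delta_rot":[0,0,-0.023]},{"gripper":1,"linear":[0.002,-0.0018,0],"delta_rot":[0,0,-0.024]},{"gripper":1,"linear":[0.002,-0.0018,0],"delta_rot":[0,0,-0.024]},{"gripper":1,"linear":[0.002,-0.0018,0],"delta_rot":[0,0,-0.024]}])

```text
clock: 19.35
position: [0.5299, 0.015, 0.1305]
ee_rot: [0.0, 0.707, 0.707, 0.0]
contact_force: [0.1, 0.9, -1.7]
width: 0.007
gripper_force: 97.8
```

```bash
sed -i 's/^cv2.imwrite.*/cv2.imwrite(f"pics\/{sys.argv[1]}.png",np.vstack([cv2.resize(T["pixels"][140:240,260:420],(480,300),interpolation=2),cv2.resize(S["pixels"][160:300,250:474],(480,300),interpolation=2)]))/' look.py; python3 look.py w6
```

```text
19.35 [0.5299 0.015  0.1305] [0.     0.7071 0.7071 0.    ] 0.007033306502722967 [ 0.0808  0.855  -1.7052] [0.0106 0.2175 0.0088] 97.80779343316681
```

View pics/w6.png

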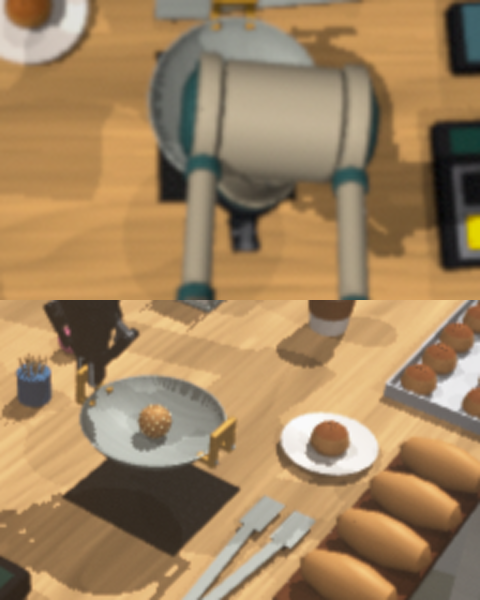

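The dish is held over the mat, with its free handle at top view (338,144) pointing to the customer and the ball in the middle. Checking with numbers.

Run:
```python
from h import *
from rig import get_state
np.set_printoptions(precision=4,suppress=True)
w,S,T=pickle.load(open('w6.pkl','rb'))
B=[x for x in blobs(S,(14,130,60),(28,255,255),(300,180,375,240),15)]
for x in B: print('S',x,onz(S,x[0],.149),onz(S,x[0],.117))
A=[x for x in blobs(T,(20,140,60),(30,255,255),(325,138,350,152),8)]
for x in A: print('T',x,onz(T,x[0],.155))
h=[x for x in B if x[0][0]>350]
if h and A: print(two(S,h[0][0],T,A[0][0]))
for x in blobs(w,(8,90,60),(28,255,255),(250,0,400,400),100): print('W',x,onz(w,x[0],.117))
def proj(im,P):return cv2.projectPoints(np.array([P],float),im['rvec'],im['tvec'],im['K'],None)[0].ravel()
print(proj(S,(.627,.015,.117)),proj(S,(.724,.015,.149)),proj(T,(.724,.015,.159)))
```

```text
S (array([321.4 , 215.56]), np.int32(84), array([316, 210,  13,  13])) [ 0.6503 -0.0181  0.149 ] [0.627  0.0157 0.117 ]
S (array([353.06, 225.09]), np.int32(171), array([344, 214,  17,  25])) [ 0.7323 -0.0012  0.149 ] [0.7125 0.0333 0.117 ]
T (array([338.31, 139.5 ]), np.int32(26), array([333, 138,  12,   5])) [0.7234 0.0115 0.155 ]
(array([0.7273, 0.0095, 0.1399]), np.float64(0.0021203217524942536))
W (array([309.1 , 127.04]), np.int32(31399), array([250,   0, 150, 354])) [0.5239 0.0786 0.117 ]
W (array([353.33, 221.35]), np.int32(133), array([348, 212,  10,  18])) [0.5469 0.0295 0.117 ]
[321.2393 215.679 ] [353.8163 220.4701] [337.2139 138.9168]
```

Call:
send_rows(increments=[{"gripper":1,"linear":[0,0,0],"delta_rot":[0,0,0]},{"gripper":1,"linear":[0,0,0],"delta_rot":[0,0,0]},{"gripper":1,"linear":[0,0,0],"delta_rot":[0,0,0]},{"gripper":1,"linear":[0,0,0],"delta_rot":[0,0,0]},{"gripper":1,"linear":[0,0,0],"delta_rot":[0,0,0]},{"gripper":1,"linear":[0,0,0],"delta_rot":[0,0,0]},{"gripper":1,"linear":[0,0,0],"delta_rot":[0,0,0]},{"gripper":1,"linear":[0,0,0],"delta_rot":[0,0,0]}])

```text
clock: 20.3
position: [0.53, 0.015, 0.1305]
ee_rot: [0.0, 0.707, 0.707, 0.0]
contact_force: [0.5, -0.8, -2.6]
width: 0.007
gripper_force: 97.8
```

Run:
```python
from h import *
from rig import optics,sign_off
S=optics.get_image('scene');b=blobs(S,(14,130,60),(28,255,255),(300,180,375,240),15);print([x[0] for x in b])
if any(abs(x[0]-[321.4,215.6]).max()<2 for x in b): print(sign_off())
```

```text
[array([321.44, 215.74]), array([352.96, 225.21])]
the job is handed in; nothing more can be done
None
```

I pressed yellow, blue and green in order, then handed the job in at about 20 s holding the dish steady by its near handle, with the underside about 9 cm above the mat's centre, the free handle towards the customer and the ball in the middle; no verdict came back.

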